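# Sticker a second tile onto the drying stack

## Robot

A 7-joint arm with a two-finger parallel gripper is mounted at the origin on the work surface. World frame = base frame: x ahead of the robot, y to its left, z up, the work surface at z = 0. Lengths are in m, angles in rad, forces in N, time in s.
With the tool pointing down it reaches from about 0.425 to 1.025 m from the base axis. Payload 9.4 kg.
Tool frame: the origin (TCP) lies at the very end of the fingers, on their centre line; the grasp point (between the pads) lies 19 mm behind it (env.pinch_z is the distance from the TCP to the grasp point, in m); z points along the fingers, y is the line along which they close (so a half turn about z gives the same grasp; the last joint's range is limited). The gripper opens to 85 mm and grips with 20 to 120 N. Pads are 22 mm wide; open, the fingers measure 114 mm over their backs; the gripper's body (76 mm by 85 mm) begins 54 mm behind the grasp point. The pads swing forward as they close: fully open they stand 13 mm farther back than shut.
Start: joints at [-1.224, 0.599, -0.003, 1.599, 0.002, 0.943, -0.08], TCP at [0.298, 0.661, 0.231] pointing down, gripper open.
Joint ranges: [-2.57, 2.57], [-0.35, 1.97], [-1.29, 1.29], [0.11, 2.56], [-1.05, 4.19], [0.11, 1.86], [-2.63, 2.63]. Speed limits (rad/s): [2.22, 2.22, 3.01, 3.01, 3.14, 3.14, 3.14].

## Interface

Orientations are given as a rotation vector (axis times angle).
In Python, from rig import env, viewer gives the robot as it stands. The module is installed in compiled form; this text tells all that it offers.
- The arm moves only by the tool drive_tool, never from a script. Its argument "rows" is text: rows parted by semicolons, each of 7 numbers parted by spaces: the shift along the tool's x, y, z in m, then the turn, a rotation vector about the tool's x, y, z in degrees, then the finger opening in m, from 0 to 0.0854. In form: x y z wx wy wz hand; .... A call has 1 to 20 rows; each row is the pose to reach, as a shift and turn from the pose commanded when the call began, along the tool's axes at that moment; what a row does not reach only later rows make up. A row lasts 1/8 s, in which the tool goes at most 62.5 mm and 10.7 degrees, less where a joint would pass 70% of its speed; a pose out of reach is approached as far as the arm can. A call with a gripper value outside its range is refused whole. The fingers move at their own pace and stop on an object; the grip force is fixed at half the most. Time passes only in rows, so rows that repeat a pose let the fingers close. It gives the time, the measured TCP pose, the force, the opening and the grip force at its end, in the units of the state.
- env.sense(): the state, without advancing time (a new reading comes with each control period).
- viewer.capture(name): name is "side" or "top" or "wrist"; returns a dict with "frame" (400x640x3 uint8, blue, green, red), "fovy" (degrees; the focal length in pixels is half the picture's height over the tangent of half this angle, whatever the lens; pixels are square), "cx", "cy" (the principal point, pixels), "cam_to_world" (4x4, takes a point from camera to world coordinates). Camera axes: x right, y down, z forward; pixel columns grow to the right and rows downward; lengths in m; the calibration is good to about 2 mm. A picture is of the moment at which its call begins. There is no depth.
- env.finish_job(): hands the job in; it is judged then, once.
The state is a dict: "time": time; "q": joint angles; "qd": joint speeds; "tau": joint torques, N m; "tcp_pos": TCP position; "eef_rot": TCP orientation; "ft_force": force on the tool from outside, world axes, zero at the start; "wrist_torque": the same for the moment, N m; "gripper_width": finger opening in m; "finger_force": force on a finger pad.
Only numpy, scipy, OpenCV 4.12 (cv2) and the standard library are available. Lean on these libraries where they do the work, as an engineer would, in place of code of your own. Each camera call takes 0.05 s, during which the arm holds its last target. There are 200 camera calls.

## Task

Take the two wooden sticks from the sloping blue rack and lay one flat across the plain margin at each end of the blue tile, square to it and sticking out on both sides, clear of the ridges. Then take the white tile and set it down gently on both sticks, ridges up, squarely above the blue tile with their edges in line, and let go. Do not shift the blue tile, and leave the other things on the table alone.

Things in the scene. Friction and masses are not known exactly. Their poses are not given: they have to be found in the camera images.
- rack: Fixed blue sloping rack, 160 x 178 mm; origin: centre of its underside. The sticks lie side by side up its 30 degree slope (rising along the rack's +x, away from the robot at yaw 0), lower ends at a lip, on two 16 mm wide rails 80 mm apart. Mid-slope is 70 mm above the table. Between the rails it is open, so fingers may reach past a stick's sides at its middle.
- stick_a_mid (a point): Centre of a square wooden stick, 120 x 20 x 20 mm, 35 g; x along its length, z out of the face that is up at the start (on the rack: square to the slope). At the start it lies loose on the rack, about 38 mm to the +y side of the rack's middle.
- stick_b_mid (a point): Centre of the other, identical stick (axes likewise), about 38 mm to the -y side of the rack's middle at the start.
- lower_tile_mid (a point): Centre of the slab of the blue tile, loose on a fixed plywood board (230 x 130 x 18 mm): slab 190 x 60 x 14 mm, x along its length, y its width, z up; top face 7 mm above this point. Four 5 mm high ridges cross the middle of the top, within 30 mm of the centre along x; plain margins reach from 30 to 95 mm from the centre at each end.
- upper_tile_mid (a point): Centre of the slab of the white tile, lying loose on the table, ridges up: same shape and size as the blue one (slab 190 x 60 x 14 mm, the same ridges), about 0.34 kg, x along its length, y along its width, z up.
- glaze_jar: Amber jar with white cap, 54 mm across, 75 mm tall; a bystander. Origin: centre of its underside.
- squeeze_bottle: White bottle with red cap, 44 mm across, 110 mm tall; a bystander. Origin: centre of its underside.
- cup: Terracotta cup, 56 mm across, 60 mm tall; a bystander. Origin: centre of its underside.
- rib: Dark flat wooden rib, 85 x 34 x 8 mm; a bystander. Origin: centre of its underside.
- paddle_block: Pale wooden block, 120 x 55 x 35 mm; a bystander. Origin: centre of its underside.
- bowl: White bowl, 110 mm across, 50 mm tall; a bystander. Origin: centre of its underside.
Not all that is in view belongs to the job. Several things look just like the part that bears upper_tile_mid: the one meant starts farthest to the robot's right.

How it is judged:
On the way, in this order (a step that is already met when the one before it is completed fails the run):
1. one stick lies flat across a plain margin of the blue tile, let go (((x of stick_a_mid in the frame of lower_tile_mid between 0.041 and 0.088 m and y of stick_a_mid in the frame of lower_tile_mid between -0.025 and 0.025 m and z of stick_a_mid in the frame of lower_tile_mid between 0.0135 and 0.0205 m and angle between the x axis of stick_a_mid and the y axis of lower_tile_mid, either way round below 0.2 rad and contact force between stick_a and the fingers below 0.1 N) or (x of stick_b_mid in the frame of lower_tile_mid between -0.088 and -0.041 m and y of stick_b_mid in the frame of lower_tile_mid between -0.025 and 0.025 m and z of stick_b_mid in the frame of lower_tile_mid between 0.0135 and 0.0205 m and angle between the x axis of stick_b_mid and the y axis of lower_tile_mid, either way round below 0.2 rad and contact force between stick_b and the fingers below 0.1 N) or (x of stick_a_mid in the frame of lower_tile_mid between -0.088 and -0.041 m and y of stick_a_mid in the frame of lower_tile_mid between -0.025 and 0.025 m and z of stick_a_mid in the frame of lower_tile_mid between 0.0135 and 0.0205 m and angle between the x axis of stick_a_mid and the y axis of lower_tile_mid, either way round below 0.2 rad and contact force between stick_a and the fingers below 0.1 N) or (x of stick_b_mid in the frame of lower_tile_mid between 0.041 and 0.088 m and y of stick_b_mid in the frame of lower_tile_mid between -0.025 and 0.025 m and z of stick_b_mid in the frame of lower_tile_mid between 0.0135 and 0.0205 m and angle between the x axis of stick_b_mid and the y axis of lower_tile_mid, either way round below 0.2 rad and contact force between stick_b and the fingers below 0.1 N))), for 0.2 s.
2. a stick lies flat across each of the two margins, let go ((((x of stick_a_mid in the frame of lower_tile_mid between 0.041 and 0.088 m and y of stick_a_mid in the frame of lower_tile_mid between -0.025 and 0.025 m and z of stick_a_mid in the frame of lower_tile_mid between 0.0135 and 0.0205 m and angle between the x axis of stick_a_mid and the y axis of lower_tile_mid, either way round below 0.2 rad and contact force between stick_a and the fingers below 0.1 N) and (x of stick_b_mid in the frame of lower_tile_mid between -0.088 and -0.041 m and y of stick_b_mid in the frame of lower_tile_mid between -0.025 and 0.025 m and z of stick_b_mid in the frame of lower_tile_mid between 0.0135 and 0.0205 m and angle between the x axis of stick_b_mid and the y axis of lower_tile_mid, either way round below 0.2 rad and contact force between stick_b and the fingers below 0.1 N)) or ((x of stick_a_mid in the frame of lower_tile_mid between -0.088 and -0.041 m and y of stick_a_mid in the frame of lower_tile_mid between -0.025 and 0.025 m and z of stick_a_mid in the frame of lower_tile_mid between 0.0135 and 0.0205 m and angle between the x axis of stick_a_mid and the y axis of lower_tile_mid, either way round below 0.2 rad and contact force between stick_a and the fingers below 0.1 N) and (x of stick_b_mid in the frame of lower_tile_mid between 0.041 and 0.088 m and y of stick_b_mid in the frame of lower_tile_mid between -0.025 and 0.025 m and z of stick_b_mid in the frame of lower_tile_mid between 0.0135 and 0.0205 m and angle between the x axis of stick_b_mid and the y axis of lower_tile_mid, either way round below 0.2 rad and contact force between stick_b and the fingers below 0.1 N)))), for 0.2 s.
At the end, for the whole second after the job is handed in: A released stick across each blue margin (centre 41-88 mm along from the tile centre, 25 mm across, 0.2 rad); white tile at rest, released, level on both, ridges up, 34+-3 mm above the blue one, not touching it, within 15 mm along, 12 mm across, 0.12 rad ((((x of stick_a_mid in the frame of lower_tile_mid between 0.041 and 0.088 m and y of stick_a_mid in the frame of lower_tile_mid between -0.025 and 0.025 m and z of stick_a_mid in the frame of lower_tile_mid between 0.0135 and 0.0205 m and angle between the x axis of stick_a_mid and the y axis of lower_tile_mid, either way round below 0.2 rad and contact force between stick_a and the fingers below 0.1 N) and (x of stick_b_mid in the frame of lower_tile_mid between -0.088 and -0.041 m and y of stick_b_mid in the frame of lower_tile_mid between -0.025 and 0.025 m and z of stick_b_mid in the frame of lower_tile_mid between 0.0135 and 0.0205 m and angle between the x axis of stick_b_mid and the y axis of lower_tile_mid, either way round below 0.2 rad and contact force between stick_b and the fingers below 0.1 N)) or ((x of stick_a_mid in the frame of lower_tile_mid between -0.088 and -0.041 m and y of stick_a_mid in the frame of lower_tile_mid between -0.025 and 0.025 m and z of stick_a_mid in the frame of lower_tile_mid between 0.0135 and 0.0205 m and angle between the x axis of stick_a_mid and the y axis of lower_tile_mid, either way round below 0.2 rad and contact force between stick_a and the fingers below 0.1 N) and (x of stick_b_mid in the frame of lower_tile_mid between 0.041 and 0.088 m and y of stick_b_mid in the frame of lower_tile_mid between -0.025 and 0.025 m and z of stick_b_mid in the frame of lower_tile_mid between 0.0135 and 0.0205 m and angle between the x axis of stick_b_mid and the y axis of lower_tile_mid, either way round below 0.2 rad and contact force between stick_b and the fingers below 0.1 N))) and x of upper_tile_mid in the frame of lower_tile_mid between -0.015 and 0.015 m and y of upper_tile_mid in the frame of lower_tile_mid between -0.012 and 0.012 m and z of upper_tile_mid in the frame of lower_tile_mid between 0.031 and 0.037 m and angle between the x axis of upper_tile_mid and the x axis of lower_tile_mid, either way round below 0.12 rad and angle between upper_tile_mid's own z axis and vertical below 0.06 rad and contact force between upper_tile and lower_tile below 0.1 N and linear speed of upper_tile below 0.02 m/s and contact force between upper_tile and the fingers below 0.1 N).
It fails at once if the white tile is set down hard or dropped (over 60 N on a stick or on the blue tile) (contact force between upper_tile and stick_a above 60 N or contact force between upper_tile and stick_b above 60 N or contact force between upper_tile and lower_tile above 60 N).
It fails at once if the blue tile is shifted by more than 15 mm (distance of lower_tile_mid from where it was at the start of the episode above 0.015 m).
It fails at once if another loose thing on the table is moved by more than 30 mm (distance of any of glaze_jar, squeeze_bottle, cup, rib, paddle_block, bowl from where it was at the start of the episode above 0.03 m).
It also fails if it takes over 72 s, if anything falls off the work surface, if the arm or the gripper's body presses on something with over 40 N, if the wrist force passes 120 N, or if a joint passes its speed limit or range.

## Working session

There is one attempt and no reset: what is moved stays moved. The work goes in short steps, Python scripts to look and compute and a tool call to move; the robot and the scene stay as the last step left them, time stands still between calls to the robot, and variables do not carry over. Pictures are saved under pics/ and viewed, at most 10 in all, crops included, and the job is handed in when it is done.

Besides the shell and the picture viewer there is one more tool, called after "Call:" by a JSON object that holds its "name" and its "arguments", one argument or row to a line. drive_tool: Moves the arm, as the interface text tells. Its arguments: {"type":"object","properties":{"rows":{"type":"string"}},"required":["rows"]}

```bash
mkdir -p pics
cat > h.py <<'E'
import numpy as np, cv2, json
from rig import env, viewer
def snap(cam,name):
    d=viewer.capture(cam); cv2.imwrite(f'pics/{name}.png',d['frame'])
    np.savez(f'pics/{name}.npz',fovy=d['fovy'],cx=d['cx'],cy=d['cy'],T=d['cam_to_world'],im=d['frame']); return d
def load(name): return np.load(f'pics/{name}.npz')
def w(d,u,v,z):
    f=200/np.tan(np.radians(float(d['fovy']))/2); T=d['T'] if 'T' in d else d['cam_to_world']
    r=T[:3,:3]@np.array([(u-d['cx'])/f,(v-d['cy'])/f,1]); o=T[:3,3]
    return o+r*(z-o[2])/r[2]
def px(d,p):
    f=200/np.tan(np.radians(float(d['fovy']))/2); T=d['T'] if 'T' in d else d['cam_to_world']
    c=T[:3,:3].T@(np.asarray(p)-T[:3,3]); return np.array([d['cx']+f*c[0]/c[2],d['cy']+f*c[1]/c[2]])
E
python3 - <<'E'
from h import *
a=snap('top','top0');b=snap('side','side0')
np.set_printoptions(precision=4,suppress=True)
for d in (a,b): print(d['fovy'],d['cx'],d['cy'],d['cam_to_world'])
s=env.sense();print(s['tcp_pos'],s['eef_rot'],s['time'],s['gripper_width'],env.pinch_z)
E
```

```text
50.3427093857262 319.43752934004607 198.90758506646637 [[ 0.0238 -0.9866  0.1612  0.2893]
 [-0.9996 -0.0256 -0.0088  0.0055]
 [ 0.0128 -0.1609 -0.9869  1.4477]
 [ 0.      0.      0.      1.    ]]
51.00303016456859 316.61880312865435 199.55514811865174 [[ 0.9564 -0.1991  0.2138  0.2147]
 [-0.2921 -0.6355  0.7147 -0.9799]
 [-0.0064 -0.746  -0.6659  0.9905]
 [ 0.      0.      0.      1.    ]]
[0.298  0.6605 0.2305] [-0.6606 -3.0712  0.0021] 0.1 0.08577501746361087 0.0187
```

View pics/top0.png

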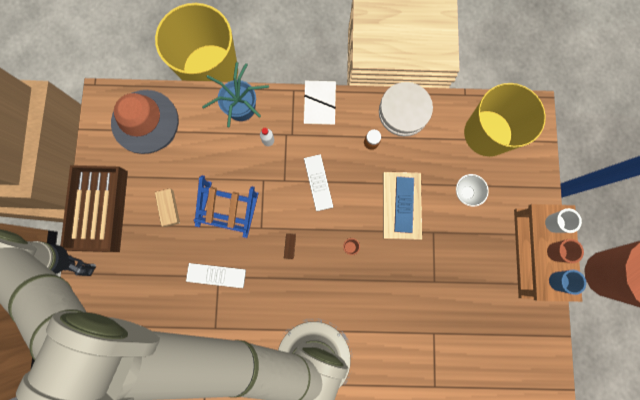

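View pics/side0.png

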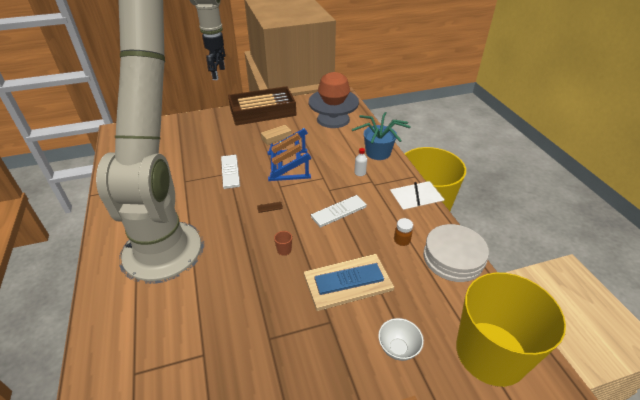

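The top view shows the rack at (226,205) and the blue tile on its board at (404,205). Two things match the white tile: A at (318,182) and B at (216,275). Image right is the robot's right (-y), so A is the one meant. I'll confirm it in an enlarged crop.

Run:
```python
from h import *
np.set_printoptions(precision=4,suppress=True)
d=load('top0');im=d['im']
c=im[140:300,150:440]; cv2.imwrite('pics/crop0.png',cv2.resize(c,None,fx=2.75,fy=2.75,interpolation=cv2.INTER_CUBIC))
hsv=cv2.cvtColor(im,cv2.COLOR_BGR2HSV)
white=((hsv[...,1]<50)&(hsv[...,2]>150)).astype(np.uint8)
blue=((hsv[...,0]>95)&(hsv[...,0]<125)&(hsv[...,1]>110)).astype(np.uint8)
def rect(m,x0,y0,x1,y1,z,n):
    mm=np.zeros_like(m);mm[y0:y1,x0:x1]=m[y0:y1,x0:x1]
    p=np.argwhere(mm)[:,::-1]
    P=np.array([w(d,u,v,z)[:2] for u,v in p]).astype(np.float32)
    r=cv2.minAreaRect(P);print(n,len(p),r,P.mean(0))
rect(white,300,150,336,214,.014,'white');rect(white,180,255,250,290,.014,'whiteB')
rect(blue,392,172,418,238,.032,'bluetile')
rect(blue,190,170,262,240,.05,'rack')
for n,u,v,z in [('a',219,204,.08),('b',234,209,.08)]: print(n,w(d,u,v,z))
```

```text
white 955 ((0.5820340514183044, -0.0011079125106334686), (0.19118590652942657, 0.06021102890372276), 14.724275588989258) [ 0.5811 -0.0012]
whiteB 1093 ((0.2589660584926605, 0.3304087817668915), (0.19179590046405792, 0.061569396406412125), 85.1117935180664) [0.2591 0.3298]
bluetile 849 ((0.5103737115859985, -0.29217416048049927), (0.05418245494365692, 0.18144142627716064), 87.58580780029297) [ 0.5091 -0.2923]
rack 1103 ((0.48608294129371643, 0.31194329261779785), (0.20264309644699097, 0.1664215326309204), 78.8337173461914) [0.4804 0.3086]
a [0.4876 0.3182 0.08  ]
b [0.4725 0.2688 0.08  ]
```

View pics/crop0.png

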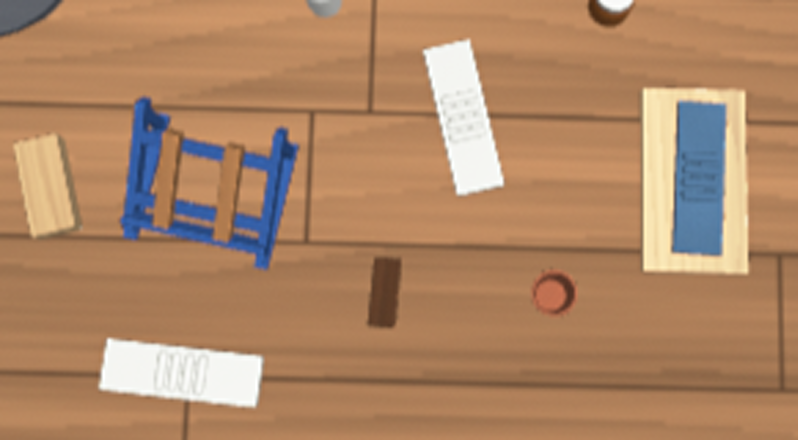

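The crop confirms it: white tile A at crop (463,117) lies farther right (-y) than B at (180,372). The rack is yawed about -11 to -13°. Next I move above it and look with the wrist camera.

```bash
cat >> h.py <<'E'
from scipy.spatial.transform import Rotation as Ro
def down(yaw_y_deg,tilt_x=0):
    "tool z down, tool y at heading yaw_y_deg; tilt_x = deg that tool z leans toward -toolx"
    a=np.radians(yaw_y_deg); y=np.array([np.cos(a),np.sin(a),0]); z=np.array([0,0,-1.]); x=np.cross(y,z)
    R=np.c_[x,y,z]; return R@Ro.from_euler('y',-tilt_x,degrees=True).as_matrix()
def delta(pos,R,pos0=None,R0=None):
    s=env.sense(); R0=Ro.from_rotvec(s['eef_rot']).as_matrix() if R0 is None else R0; p0=s['tcp_pos'] if pos0 is None else np.array(pos0)
    t=R0.T@(np.array(pos)-p0); r=Ro.from_matrix(R0.T@R).as_rotvec(degrees=True)
    print('shift',np.round(t,4),'turn',np.round(r,2),'rows>=',np.ceil(max(np.linalg.norm(t)/.0625,np.linalg.norm(r)/10.7)))
E
python3 - <<'E'
from h import *
delta((.44,.31,.30),down(78))
E
```

```text
shift [-0.2736 -0.2612 -0.0691] turn [ -0.08  -0.   -12.28] rows>= 7.0
```

Call:
{"name": "drive_tool", "arguments": {
  "rows": "-0.274 -0.261 -0.069 0 0 -12.3 0.085;-0.274 -0.261 -0.069 0 0 -12.3 0.085;-0.274 -0.261 -0.069 0 0 -12.3 0.085;-0.274 -0.261 -0.069 0 0 -12.3 0.085;-0.274 -0.261 -0.069 0 0 -12.3 0.085;-0.274 -0.261 -0.069 0 0 -12.3 0.085;-0.274 -0.261 -0.069 0 0 -12.3 0.085;-0.274 -0.261 -0.069 0 0 -12.3 0.085"
}}

```text
time: 1.1
tcp_pos: [0.4407, 0.3101, 0.3004]
eef_rot: [0.33, 3.124, 0.001]
ft_force: [0.0, 1.3, -0.9]
gripper_width: 0.0848
finger_force: 0.0
```

Run:
```python
from h import *
np.set_printoptions(precision=4,suppress=True)
d=snap('wrist','w1');print(d['fovy'],d['cx'],d['cy'],d['cam_to_world'])
s=env.sense();print(s['tcp_pos'],s['eef_rot'],s['time'])
```

```text
69.80320573709625 322.53132021789213 198.64964745762705 [[ 0.209   0.9274  0.3104  0.3621]
 [ 0.9779 -0.1981 -0.0664  0.3267]
 [-0.0001  0.3174 -0.9483  0.4426]
 [ 0.      0.      0.      1.    ]]
[0.4401 0.3113 0.3001] [-0.3266 -3.1241 -0.0006] 1.15
```

View pics/w1.png

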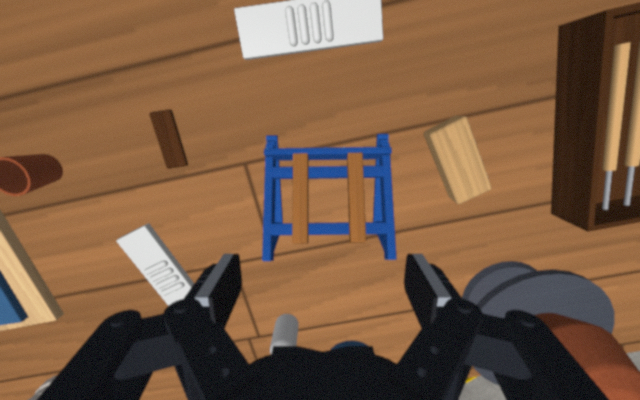

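The wrist view shows stick b from (300,153) to (301,243), stick a from (355,153) to (357,243), and the rack's lip near row 152. I'll segment the sticks and triangulate their ends against the side view.

Run:
```python
from h import *
np.set_printoptions(precision=4,suppress=True,linewidth=150)
d=load('w1');im=d['im']
h=cv2.cvtColor(im,cv2.COLOR_BGR2HSV)
for v in (200,):print([tuple(int(q) for q in h[v,u]) for u in range(286,316,2)])
for u in (301,356):
    print(u,[(v,*[int(q) for q in h[v,u]]) for v in list(range(144,164,2))+list(range(234,252,2))])
d=load('side0');cv2.imwrite('pics/sideC.png',cv2.resize(d['im'][120:195,250:330],None,fx=7,fy=7,interpolation=cv2.INTER_CUBIC))
```

```text
[(14, 142, 167), (14, 139, 167), (15, 148, 160), (15, 147, 156), (14, 162, 164), (14, 161, 165), (14, 165, 161), (15, 168, 153), (14, 163, 158), (14, 168, 158), (14, 171, 143), (14, 155, 130), (13, 141, 166), (14, 140, 169), (13, 140, 169)]
301 [(144, 13, 137, 155), (146, 13, 127, 145), (148, 118, 92, 127), (150, 109, 192, 153), (152, 116, 108, 147), (154, 12, 133, 150), (156, 14, 162, 162), (158, 14, 162, 159), (160, 15, 169, 157), (162, 15, 170, 153), (234, 14, 163, 158), (236, 14, 163, 158), (238, 14, 164, 159), (240, 13, 161, 160), (242, 14, 161, 154), (244, 14, 146, 157), (246, 15, 142, 163), (248, 14, 139, 143), (250, 13, 145, 116)]
356 [(144, 13, 140, 164), (146, 7, 86, 142), (148, 112, 156, 144), (150, 109, 195, 152), (152, 128, 68, 117), (154, 14, 148, 155), (156, 14, 166, 160), (158, 14, 164, 159), (160, 14, 160, 159), (162, 14, 162, 157), (234, 15, 168, 165), (236, 14, 164, 166), (238, 14, 166, 164), (240, 14, 167, 168), (242, 13, 150, 153), (244, 14, 139, 156), (246, 15, 143, 150), (248, 14, 141, 150), (250, 13, 140, 155)]
```

View pics/sideC.png

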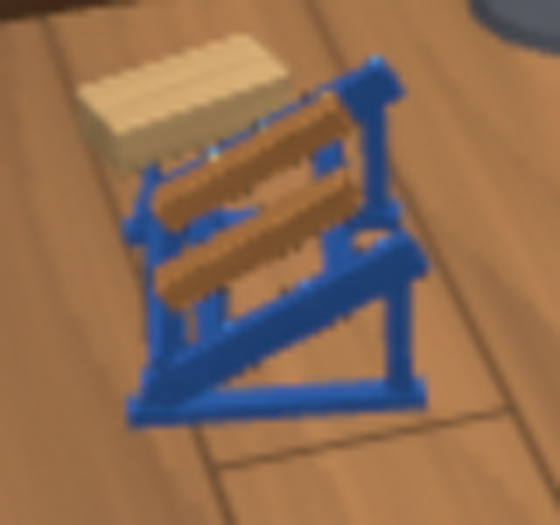

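Run:
```python
from h import *
from scipy.optimize import least_squares as LS
np.set_printoptions(precision=4,suppress=True,linewidth=150)
W=load('w1');S=load('side0')
obs={'a':[(W,-1,355,153.5),(W,1,356.5,242),(S,-1,273.9,148.6),(S,1,299.4,134.9)],
'b':[(W,-1,299.5,153.5),(W,1,300,243),(S,-1,274,160.3),(S,1,299.6,146.1)]}
def pt(p,yaw,sgn,pit=np.pi/6):
    R=Ro.from_euler('ZY',[yaw,-pit]).as_matrix(); return p+R@np.array([sgn*.06,0,.01])
def res(q):
    r=[]
    for i,k in enumerate('ab'):
        for d,s,u,v in obs[k]:
            wt=1 if d is W else .5
            r+=list(wt*(px(d,pt(q[1+3*i:4+3*i],q[0],s))-[u,v]))
    return np.array(r)
o=LS(res,[-.2,.48,.34,.08,.47,.27,.08])
print(np.degrees(o.x[0]),o.x[1:4],o.x[4:]);print(o.fun)
m=(o.x[1:4]+o.x[4:])/2; dd=o.x[1:4]-o.x[4:];print(m,np.linalg.norm(dd),np.degrees(np.arctan2(-dd[0],dd[1])))
```

```text
-11.59837759576224 [0.4915 0.3441 0.0726] [0.4759 0.2718 0.075 ]
[-0.5838  0.0674  0.6371  0.2129 -0.8923  0.7366 -0.5489  0.2666  0.6851  0.2367 -0.6217 -0.0406 -0.9226  0.3037 -0.1465 -0.0692]
[0.4837 0.3079 0.0738] 0.0740191405844241 -12.196468560112692
```

Run:
```python
from h import *
R=down(78,30);c=np.array([.4755,.2716,.0745]);print(R)
delta(c-.06*R[:,2],R)
```

```text
[[-0.84710067  0.20791169  0.4890738 ]
 [ 0.18005681  0.9781476  -0.10395585]
 [-0.5         0.         -0.8660254 ]]
shift [-0.013  -0.0315  0.1736] turn [  0.04 -30.03   0.06] rows>= 3.0
```

Call:
{"name": "drive_tool", "arguments": {
  "rows": "-0.013 -0.031 0.06 0 -10 0 0.032;-0.013 -0.031 0.11 0 -20 0 0.032;-0.013 -0.031 0.15 0 -30 0 0.032;-0.013 -0.031 0.174 0 -30 0 0.032;-0.013 -0.031 0.174 0 -30 0 0.032;-0.013 -0.031 0.174 0 -30 0 0.032"
}}

```text
time: 1.9
tcp_pos: [0.4634, 0.274, 0.1462]
eef_rot: [0.287, 2.604, -0.093]
ft_force: [0.8, 0.8, 0.5]
gripper_width: 0.032
finger_force: 0.0
```

Run:
```python
from h import *
np.set_printoptions(precision=4,suppress=True)
d=snap('wrist','w2')
s=env.sense();print(s['tcp_pos'],s['eef_rot'],s['time'],s['q'],s['gripper_width'])
```

```text
[0.4615 0.2747 0.1444] [ 0.2863  2.6051 -0.0918] 1.95 [-1.2182  0.5358  0.41    2.3798  1.4728  0.2648 -0.9709] 0.031963934423350354
```

View pics/w2.png

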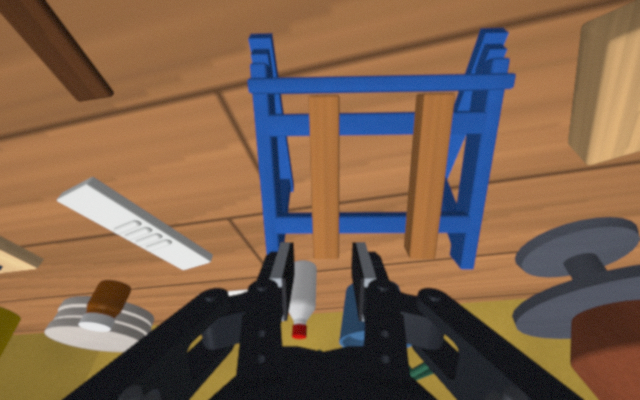

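Run:
```python
from h import *
from scipy.optimize import least_squares as LS
np.set_printoptions(precision=4,suppress=True,linewidth=150)
W=load('w1');S=load('side0');V=load('w2');print(V['T'])
h=cv2.cvtColor(V['im'],cv2.COLOR_BGR2HSV)
for v in (105,160,180,200,245): 
    r=h[v,295:460]; m=(r[:,0]<20)&(r[:,1]>158); print(v,[int(q)+295 for q in np.flatnonzero(np.diff(m.astype(int)))],)
b=[(W,-1,299.5,153.5),(W,1,300,243),(V,-1,323.5,95),(V,1,326.5,258),(S,-1,274,160.3),(S,1,299.6,146.1)]
def pt(q,s):
    R=Ro.from_euler('ZY',[q[0],-np.pi/6]).as_matrix(); return q[1:]+R@np.array([s*.06,0,.01])
f=lambda q:np.concatenate([(0.4 if d is S else 1)*(px(d,pt(q,s))-[u,v]) for d,s,u,v in b])
o=LS(f,[-.2,.47,.27,.08]);print(np.degrees(o.x[0]),o.x[1:]);print(o.fun)
R=down(78,30);delta(o.x[1:]-.03*R[:,2],R)
```

```text
[[ 0.2207  0.647   0.7298  0.3261]
 [ 0.9753 -0.1373 -0.1733  0.3059]
 [-0.0119  0.75   -0.6613  0.2285]
 [ 0.      0.      0.      1.    ]]
105 [309, 338, 416, 421, 422, 423, 424, 451]
160 [310, 337, 411, 438, 439, 444]
180 [311, 313, 314, 320, 321, 324, 325, 328, 329, 338, 411, 413, 414, 426, 427, 432, 433, 442]
200 [312, 322, 324, 326, 327, 328, 329, 335, 336, 337, 408, 410, 411, 427, 428, 431, 432, 439]
245 [313, 325, 326, 328, 329, 337, 404, 411, 412, 422, 423, 432, 433, 435]
-10.94406436947018 [0.4751 0.2724 0.0757]
[ 0.5004 -0.3212  0.1116 -0.4172 -0.2246  0.5261 -0.0842 -0.1756 -0.8375  0.1994 -0.223  -0.1757]
shift [0.0224 0.0011 0.0363] turn [-0.89 -0.   -0.31] rows>= 1.0
```

Call:
{"name": "drive_tool", "arguments": {
  "rows": "0.022 0.001 0.01 -0.8 0 -0.2 0.034;0.022 0.001 0.02 -0.8 0 -0.2 0.034;0.022 0.001 0.036 -0.8 0 -0.2 0.034;0.022 0.001 0.036 -0.8 0 -0.2 0.034;0.022 0.001 0.036 -0.8 0 -0.2 0.034"
}}

```text
time: 2.58
tcp_pos: [0.4636, 0.2725, 0.1055]
eef_rot: [0.282, 2.603, -0.078]
ft_force: [-1.5, -0.6, 0.1]
gripper_width: 0.034
finger_force: 0.0
```

Run:
```python
from h import *
np.set_printoptions(precision=4,suppress=True)
s=env.sense();print(s['q'])
R=down(78,30);c=np.array([.4751,.2723,.0757]);delta(c+.009*R[:,2],R)
R=down(78.5,30);delta(c+.009*R[:,2],R)
```

```text
[-1.1172  0.605   0.2828  2.4063  1.8481  0.3219 -1.3715]
shift [0.0052 0.0024 0.0404] turn [-0.28  0.09 -0.29] rows>= 1.0
shift [0.0052 0.0024 0.0404] turn [-0.53  0.09 -0.73] rows>= 1.0
```

Call:
{"name": "drive_tool", "arguments": {
  "rows": "0.005 0.002 0.008 -0.4 0 -0.5 0.034;0.005 0.002 0.016 -0.4 0 -0.5 0.034;0.005 0.002 0.024 -0.4 0 -0.5 0.034;0.005 0.002 0.032 -0.4 0 -0.5 0.034;0.005 0.002 0.038 -0.4 0 -0.5 0.034;0.005 0.002 0.04 -0.4 0 -0.5 0.034;0.005 0.002 0.04 -0.4 0 -0.5 0.034"
}}

```text
time: 3.45
tcp_pos: [0.4797, 0.2702, 0.0681]
eef_rot: [0.27, 2.604, -0.072]
ft_force: [-0.4, 0.0, 0.7]
gripper_width: 0.0339
finger_force: 0.0
```

Run:
```python
from h import *
snap('wrist','w3')
R=down(78.5,30);c=np.array([.4751,.2723,.0757]);delta(c+.009*R[:,2],R)
```

```text
shift [0.0005 0.001  0.0001] turn [-0.15  0.11 -0.27] rows>= 1.0
```

View pics/w3.png

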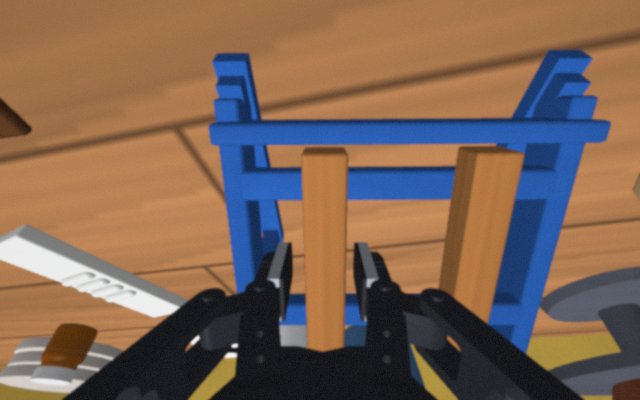

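The stick (column 326) sits centred between the pads (292 and 355). Gripping it now and lifting along the slope normal.

Call:
{"name": "drive_tool", "arguments": {
  "rows": "0 0.001 0 0 0 0 0.01;0 0.001 0 0 0 0 0.01;0 0.001 0 0 0 0 0.01;0 0.001 0 0 0 0 0.01;0 0.001 -0.015 0 0 0 0.01;0 0.001 -0.03 0 0 0 0.01;0 0.001 -0.06 0 0 0 0.01;0 0.001 -0.09 0 0 0 0.01;0 0.001 -0.09 0 0 0 0.01"
}}

```text
time: 4.62
tcp_pos: [0.4349, 0.2824, 0.1473]
eef_rot: [0.266, 2.603, -0.068]
ft_force: [1.7, 1.0, 0.2]
gripper_width: 0.019
finger_force: 58.7
```

Run:
```python
from h import *
# over blue tile, look pose; tool x along world y => tool y heading: options
for hd in (-2.5,177.5): delta((.44,-.24,.26),down(hd))
print(env.sense()['q'])
```

```text
shift [-0.1528 -0.5103 -0.0432] turn [21.37 24.83 78.82] rows>= 9.0
shift [-0.1528 -0.5103 -0.0432] turn [-25.91  22.3  -96.63] rows>= 10.0
[-1.32762355  0.53354526  0.4880767   2.42134726  1.56263654  0.23000707
 -1.09562004]
```

Run:
```python
from h import *
delta((.51,-.24,.26),down(-2.5))
```

```text
shift [-0.212  -0.4962 -0.0087] turn [21.37 24.83 78.82] rows>= 9.0
```

Call:
{"name": "drive_tool", "arguments": {
  "rows": "-0.03 0 -0.05 0 0 0 0.01;-0.03 0 -0.05 0 0 0 0.01;-0.212 -0.496 -0.009 21.4 24.8 78.8 0.01;-0.212 -0.496 -0.009 21.4 24.8 78.8 0.01;-0.212 -0.496 -0.009 21.4 24.8 78.8 0.01;-0.212 -0.496 -0.009 21.4 24.8 78.8 0.01;-0.212 -0.496 -0.009 21.4 24.8 78.8 0.01;-0.212 -0.496 -0.009 21.4 24.8 78.8 0.01;-0.212 -0.496 -0.009 21.4 24.8 78.8 0.01;-0.212 -0.496 -0.009 21.4 24.8 78.8 0.01;-0.212 -0.496 -0.009 21.4 24.8 78.8 0.01;-0.212 -0.496 -0.009 21.4 24.8 78.8 0.01;-0.212 -0.496 -0.009 21.4 24.8 78.8 0.01;-0.212 -0.496 -0.009 21.4 24.8 78.8 0.01;-0.212 -0.496 -0.009 21.4 24.8 78.8 0.01"
}}

```text
time: 6.5
tcp_pos: [0.5093, -0.2403, 0.2601]
eef_rot: [2.27, 2.171, -0.005]
ft_force: [-0.6, 0.8, -1.3]
gripper_width: 0.0186
finger_force: 58.7
```

Run:
```python
from h import *
np.set_printoptions(precision=4,suppress=True)
d=snap('wrist','w4');s=env.sense();print(s['q'],s['tcp_pos']);delta((.51,-.24,.26),down(-2.5))
hsv=cv2.cvtColor(d['frame'],cv2.COLOR_BGR2HSV)
m=((hsv[...,0]>95)&(hsv[...,0]<125)&(hsv[...,1]>110)).astype(np.uint8)
n,l,st,c=cv2.connectedComponentsWithStats(m)
for i in range(1,n):
    if st[i,4]>200: print(st[i],c[i])
```

```text
[ 0.1196  0.3817  0.3013  1.9561 -0.1467  0.8252  0.4556] [ 0.5094 -0.2405  0.2602]
shift [0.0005 0.0006 0.0002] turn [-0.09  0.16 -0.06] rows>= 1.0
[ 345  185   52   40 1964] [369.9353 204.4017]
[ 259  186   41   39 1525] [279.581  204.8557]
```

View pics/w4.png

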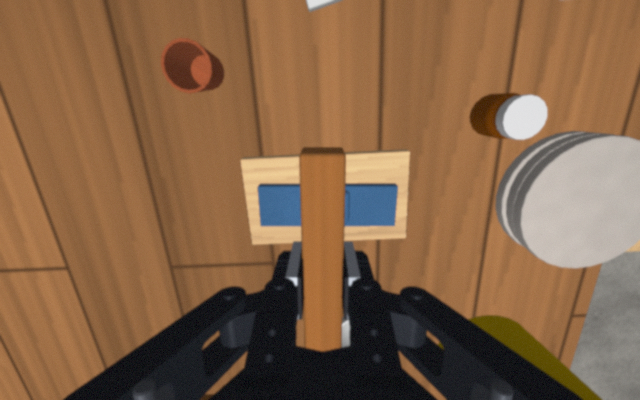

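The tile shows at columns 259–397 and rows 185–226, with the held stick (column 323) straight and level in front of it. I'll measure the tile pose numerically.

```bash
cat >> h.py <<'E'
def bluetile(d,z=.032,box=None):
    im=d['im'] if 'im' in d else d['frame']; hsv=cv2.cvtColor(im,cv2.COLOR_BGR2HSV)
    m=(hsv[...,0]>95)&(hsv[...,0]<125)&(hsv[...,1]>110)
    if box is not None: k=np.zeros_like(m);k[box[1]:box[3],box[0]:box[2]]=1;m&=k
    p=np.argwhere(m)[:,::-1]; P=np.array([w(d,u,v,z)[:2] for u,v in p],np.float32)
    return cv2.minAreaRect(P),hsv
E
python3 - <<'E'
from h import *
d=load('w4');r,h=bluetile(d,box=(240,160,420,250));print(r)
print([(v,*map(int,h[v,280])) for v in range(180,232,2)])
for z in (.025,.032): print(w(d,259,205,z),w(d,397,204,z), w(d,280,185.5,z),w(d,280,226,z))
E
```

```text
((0.5143225193023682, -0.29308050870895386), (0.05688243359327316, 0.18476074934005737), 87.46947479248047)
[(180, 17, 99, 229), (182, 16, 101, 213), (184, 13, 30, 101), (186, 106, 143, 116), (188, 106, 144, 145), (190, 105, 137, 149), (192, 105, 146, 150), (194, 106, 144, 149), (196, 105, 138, 151), (198, 105, 138, 152), (200, 105, 140, 149), (202, 104, 142, 149), (204, 106, 140, 151), (206, 105, 140, 151), (208, 105, 142, 151), (210, 105, 144, 147), (212, 105, 140, 148), (214, 105, 139, 145), (216, 106, 141, 150), (218, 104, 147, 144), (220, 105, 143, 144), (222, 106, 142, 145), (224, 106, 120, 147), (226, 12, 52, 178), (228, 18, 95, 227), (230, 17, 100, 226)]
[ 0.41892854 -0.29146514  0.025     ] [ 0.61168615 -0.29851314  0.025     ] [ 0.45089167 -0.26450256  0.025     ] [ 0.44533585 -0.32470053  0.025     ]
[ 0.42069738 -0.28900501  0.032     ] [ 0.60987661 -0.29592216  0.032     ] [ 0.45206715 -0.26254297  0.032     ] [ 0.44661446 -0.32162341  0.032     ]
```

Run:
```python
from h import *
delta((.578,-.295,.05),down(-2.4))
```

```text
shift [-0.0508  0.0713  0.2102] turn [-0.09  0.16 -0.16] rows>= 4.0
```

Call:
{"name": "drive_tool", "arguments": {
  "rows": "-0.051 0.071 0.05 -0.1 0.2 -0.2 0.01;-0.051 0.071 0.1 -0.1 0.2 -0.2 0.01;-0.051 0.071 0.15 -0.1 0.2 -0.2 0.01;-0.051 0.071 0.19 -0.1 0.2 -0.2 0.01;-0.051 0.071 0.21 -0.1 0.2 -0.2 0.01;-0.051 0.071 0.21 -0.1 0.2 -0.2 0.01;-0.051 0.071 0.21 -0.1 0.2 -0.2 0.01"
}}

```text
time: 7.42
tcp_pos: [0.5786, -0.2967, 0.0519]
eef_rot: [2.267, 2.172, 0.003]
ft_force: [1.0, -0.2, -1.1]
gripper_width: 0.0187
finger_force: 58.8
```

Call:
{"name": "drive_tool", "arguments": {
  "rows": "0 0 0.006 0 0 0 0.01;0 0 0.01 0 0 0 0.01;0 0 0.012 0 0 0 0.01;0 0 0.013 0 0 0 0.01;0 0 0.013 0 0 0 0.01"
}}

```text
time: 8.05
tcp_pos: [0.5775, -0.2964, 0.0371]
eef_rot: [-2.269, -2.173, -0.001]
ft_force: [-0.1, 0.4, -0.1]
gripper_width: 0.0187
finger_force: 58.8
```

Call:
{"name": "drive_tool", "arguments": {
  "rows": "0 0 0.0015 0 0 0 0.01;0 0 0.003 0 0 0 0.01;0 0 0.003 0 0 0 0.01"
}}

```text
time: 8.43
tcp_pos: [0.5775, -0.2963, 0.034]
eef_rot: [-2.268, -2.173, -0.001]
ft_force: [0.2, 0.5, -0.5]
gripper_width: 0.0187
finger_force: 58.8
```

Call:
{"name": "drive_tool", "arguments": {
  "rows": "0 0 0.001 0 0 0 0.01;0 0 0.001 0 0 0 0.01"
}}

```text
time: 8.68
tcp_pos: [0.5776, -0.2964, 0.0331]
eef_rot: [-2.269, -2.173, -0.001]
ft_force: [-0.3, -0.4, 0.0]
gripper_width: 0.0188
finger_force: 58.8
```

Call:
{"name": "drive_tool", "arguments": {
  "rows": "0 0 0.001 0 0 0 0.01;0 0 0.001 0 0 0 0.01"
}}

```text
time: 8.93
tcp_pos: [0.5776, -0.2964, 0.0325]
eef_rot: [2.269, 2.173, 0.001]
ft_force: [-1.9, 0.0, 4.0]
gripper_width: 0.0188
finger_force: 61.4
```

Contact at 4 N. Releasing and lifting.

Call:
{"name": "drive_tool", "arguments": {
  "rows": "0 0 0 0 0 0 0.026;0 0 0 0 0 0 0.032;0 0 0 0 0 0 0.034;0 0 -0.01 0 0 0 0.034;0 0 -0.04 0 0 0 0.034;0 0 -0.1 0 0 0 0.034;0 0 -0.16 0 0 0 0.034;0 0 -0.22 0 0 0 0.034;0.05 -0.065 -0.227 0 0 0 0.034;0.05 -0.065 -0.227 0 0 0 0.034;0.05 -0.065 -0.227 0 0 0 0.034"
}}

```text
time: 10.3
tcp_pos: [0.5139, -0.2429, 0.2605]
eef_rot: [2.267, 2.174, 0.003]
ft_force: [0.2, -0.3, 0.9]
gripper_width: 0.0341
finger_force: 0.0
```

Run:
```python
from h import *
d=snap('wrist','w5');np.set_printoptions(precision=4,suppress=True);print(env.sense()['q'])
R=down(78.3,30)
delta((.44,.31,.27),down(78.3))
cb=np.array([.4751,.2723,.0757])
ca=cb+.0745*np.array([np.sin(np.radians(11.7)),np.cos(np.radians(11.7)),0]);print(ca)
delta(ca-.06*R[:,2],R)
# stick seen
h=cv2.cvtColor(d['frame'],cv2.COLOR_BGR2HSV); m=((h[...,0]<20)&(h[...,1]>150)).astype(np.uint8)
m[:,:180]=0
t,_=bluetile(d,box=(200,130,450,280));print(t)
cs=np.array([px(d,(.5776+a,-.2964+b,.052)) for a in(-.01,.01) for b in (-.06,.06)]);print(cs)
u0,v0=(cs.min(0)-25).astype(int);u1,v1=(cs.max(0)+25).astype(int)
cv2.imwrite('pics/c5.png',cv2.resize(d['frame'][140:260,220:420],None,fx=4,fy=4,interpolation=cv2.INTER_CUBIC))
```

```text
[ 0.1176  0.3898  0.3121  1.9444 -0.1604  0.8291  0.4737]
shift [ 0.55   -0.0984 -0.0098] turn [  0.11   0.06 -80.74] rows>= 9.0
[0.4902 0.3453 0.0757]
shift [ 0.5921 -0.0797  0.1326] turn [-20.99 -24.76 -78.78] rows>= 10.0
((0.5112969279289246, -0.33888375759124756), (0.14812907576560974, 0.19013632833957672), 87.53268432617188)
[[363.8952 250.5319]
 [364.2084 164.4077]
 [378.478  249.9639]
 [380.347  163.7257]]
```

View pics/c5.png

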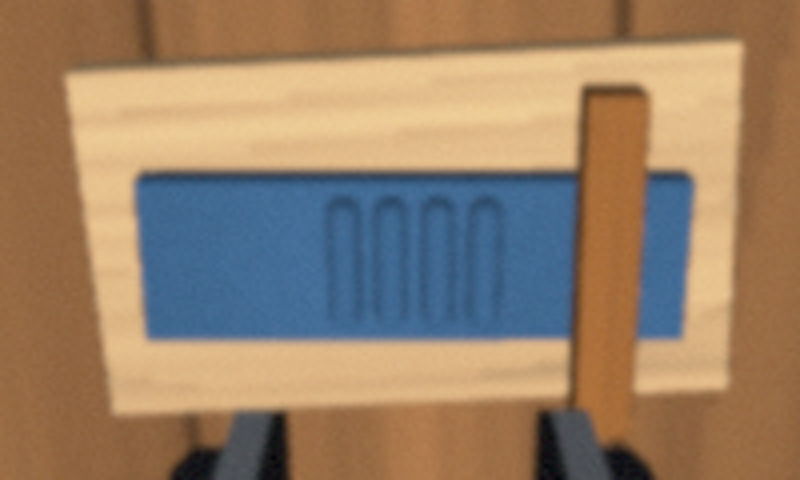

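The stick lies square across the far margin, crop (615,90) to (603,440), clear of the ridges that end at column 503. Now the second stick.

Call:
{"name": "drive_tool", "arguments": {
  "rows": "0.55 -0.098 -0.01 0 0 -80.7 0.034;0.55 -0.098 -0.01 0 0 -80.7 0.034;0.55 -0.098 -0.01 0 0 -80.7 0.034;0.55 -0.098 -0.01 0 0 -80.7 0.034;0.55 -0.098 -0.01 0 0 -80.7 0.034;0.55 -0.098 -0.01 0 0 -80.7 0.034;0.55 -0.098 -0.01 0 0 -80.7 0.034;0.55 -0.098 -0.01 0 0 -80.7 0.034;0.55 -0.098 -0.01 0 0 -80.7 0.034;0.55 -0.098 -0.01 0 0 -80.7 0.034;0.55 -0.098 -0.01 0 0 -80.7 0.034;0.55 -0.098 -0.01 0 0 -80.7 0.034"
}}

```text
time: 11.85
tcp_pos: [0.4413, 0.3084, 0.2693]
eef_rot: [0.326, 3.124, -0.0]
ft_force: [0.7, -1.5, 0.8]
gripper_width: 0.0341
finger_force: 0.0
```

Run:
```python
from h import *
np.set_printoptions(precision=4,suppress=True)
R=down(78.3,30);ca=np.array([.4902,.3453,.0757])
V=load('w2');Rs=Ro.from_euler('ZY',[np.radians(-11.7),-np.pi/6]).as_matrix()
for s in (-.055,-.02,.02,.055): print(px(V,ca+Rs@[s,.01,.01]))
d=snap('wrist','w6')
h=cv2.cvtColor(d['frame'],cv2.COLOR_BGR2HSV)
e=[px(d,ca+Rs@[s,y,.01]) for s,y in((-.06,-.01),(-.06,.01),(.06,-.01),(.06,.01))];print(np.array(e))
u=int(e[1][0]);vm=int((e[0][1]+e[2][1])/2)
r=h[vm,u-40:u+25];print(vm,[(u-40+i,int(q[1]),int(q[2])) for i,q in enumerate(r) if i%2==0])
uc=int((e[0][0]+e[1][0])/2)
for v in (e[0][1],e[2][1]): print([(x,*map(int,h[x,uc])) for x in range(int(v)-8,int(v)+9,2)])
delta(ca-.04*R[:,2],R)
```

```text
[454.0882 102.2539]
[447.178  155.7462]
[440.1767 209.9432]
[434.7107 252.255 ]
[[351.5129 156.2821]
 [367.4935 156.224 ]
 [353.8823 253.8994]
 [371.0017 253.8472]]
205 [(327, 141, 173), (329, 139, 171), (331, 143, 171), (333, 146, 173), (335, 144, 170), (337, 141, 176), (339, 142, 172), (341, 139, 172), (343, 145, 174), (345, 140, 178), (347, 141, 174), (349, 141, 175), (351, 152, 136), (353, 168, 147), (355, 165, 167), (357, 163, 166), (359, 171, 167), (361, 163, 160), (363, 169, 160), (365, 168, 161), (367, 164, 154), (369, 149, 154), (371, 144, 170), (373, 144, 173), (375, 140, 175), (377, 114, 154), (379, 151, 137), (381, 197, 168), (383, 194, 171), (385, 196, 160), (387, 197, 114), (389, 198, 108), (391, 191, 144)]
[(148, 12, 121, 158), (150, 122, 90, 131), (152, 109, 193, 156), (154, 110, 169, 154), (156, 2, 74, 135), (158, 15, 165, 162), (160, 14, 165, 162), (162, 14, 162, 162), (164, 14, 167, 162)]
[(245, 107, 27, 84), (247, 113, 27, 76), (249, 109, 31, 65), (251, 105, 31, 49), (253, 96, 44, 29), (255, 93, 82, 28), (257, 115, 55, 28), (259, 150, 57, 27), (261, 144, 43, 30)]
shift [-0.0203  0.0461  0.1591] turn [ -0.05 -29.98  -0.2 ] rows>= 3.0
```

Call:
{"name": "drive_tool", "arguments": {
  "rows": "-0.02 0.046 0.05 0 -10 -0.2 0.034;-0.02 0.046 0.09 0 -20 -0.2 0.034;-0.02 0.046 0.12 0 -30 -0.2 0.034;-0.02 0.046 0.14 0 -30 -0.2 0.034;-0.02 0.046 0.159 0 -30 -0.2 0.034;-0.02 0.046 0.159 0 -30 -0.2 0.034;-0.02 0.046 0.159 0 -30 -0.2 0.034;-0.02 0.046 0.159 0 -30 -0.2 0.034;-0.02 0.046 0.159 0 -30 -0.2 0.034;-0.02 0.046 0.159 0 -30 -0.2 0.034"
}}

```text
time: 13.15
tcp_pos: [0.4698, 0.3508, 0.1109]
eef_rot: [0.265, 2.606, -0.07]
ft_force: [-1.0, 0.5, -0.1]
gripper_width: 0.0339
finger_force: 0.0
```

Run:
```python
from h import *
np.set_printoptions(precision=4,suppress=True)
R=down(78.3,30);ca=np.array([.4902,.3453,.0757]);delta(ca+.008*R[:,2],R);print(env.sense()['q'])
```

```text
shift [-0.0007 -0.0013  0.049 ] turn [0.08 0.01 0.05] rows>= 1.0
[-1.405   0.6907  0.6043  2.2822  1.2111  0.1132 -0.7874]
```

Call:
{"name": "drive_tool", "arguments": {
  "rows": "-0.001 -0.001 0.01 0 0 0 0.034;-0.001 -0.001 0.02 0 0 0 0.034;-0.001 -0.001 0.03 0 0 0 0.034;-0.001 -0.001 0.038 0 0 0 0.034;-0.001 -0.001 0.045 0 0 0 0.034;-0.001 -0.001 0.049 0 0 0 0.034;-0.001 -0.001 0.049 0 0 0 0.034"
}}

```text
time: 14.02
tcp_pos: [0.4943, 0.3446, 0.0685]
eef_rot: [0.265, 2.606, -0.071]
ft_force: [0.5, 0.1, -0.1]
gripper_width: 0.0342
finger_force: 0.0
```

Run:
```python
from h import *
np.set_printoptions(precision=4,suppress=True)
R=down(78.3,30);ca=np.array([.4902,.3453,.0757]);delta(ca+.008*R[:,2],R);print(env.sense()['q'])
d=snap('wrist','w7');h=cv2.cvtColor(d['frame'],cv2.COLOR_BGR2HSV)
for v in (180,215): print([(u,*map(int,h[v,u])) for u in range(290,370,3)])
```

```text
shift [-0.0001 -0.0002 -0.0003] turn [0.03 0.01 0.09] rows>= 1.0
[-1.2287  0.7345  0.4057  2.2662  1.76    0.211  -1.3229]
[(290, 108, 194, 184), (293, 108, 197, 184), (296, 109, 181, 180), (299, 13, 135, 180), (302, 14, 161, 200), (305, 14, 163, 194), (308, 14, 165, 190), (311, 14, 164, 191), (314, 14, 162, 198), (317, 14, 163, 194), (320, 14, 161, 189), (323, 14, 163, 191), (326, 14, 160, 194), (329, 13, 160, 196), (332, 14, 162, 191), (335, 14, 166, 189), (338, 14, 160, 186), (341, 14, 160, 163), (344, 113, 141, 156), (347, 108, 196, 180), (350, 108, 196, 181), (353, 109, 193, 181), (356, 108, 197, 177), (359, 109, 194, 177), (362, 109, 191, 178), (365, 108, 196, 178), (368, 109, 192, 178)]
[(290, 13, 136, 204), (293, 13, 140, 199), (296, 14, 139, 204), (299, 14, 147, 182), (302, 14, 164, 196), (305, 15, 157, 195), (308, 14, 160, 196), (311, 14, 166, 194), (314, 14, 161, 198), (317, 14, 161, 198), (320, 14, 158, 194), (323, 14, 163, 185), (326, 14, 161, 193), (329, 14, 161, 193), (332, 14, 159, 194), (335, 14, 163, 188), (338, 14, 163, 183), (341, 14, 161, 154), (344, 14, 138, 200), (347, 14, 140, 209), (350, 14, 138, 214), (353, 13, 136, 214), (356, 14, 140, 211), (359, 13, 135, 212), (362, 14, 140, 212), (365, 14, 134, 205), (368, 124, 75, 116)]
```

Call:
{"name": "drive_tool", "arguments": {
  "rows": "0 0 0 0 0 0 0.01;0 0 0 0 0 0 0.01;0 0 0 0 0 0 0.01;0 0 0 0 0 0 0.01;0 0 -0.015 0 0 0 0.01;0 0 -0.03 0 0 0 0.01;-0.01 0 -0.05 0 4 0 0.01;-0.03 0 -0.08 0 10 0 0.01;-0.06 0 -0.12 0 20 0 0.01;-0.06 0 -0.12 0 20 0 0.01;-0.06 0 -0.12 0 20 0 0.01"
}}

```text
time: 15.45
tcp_pos: [0.4865, 0.3465, 0.2044]
eef_rot: [0.3, 2.956, -0.023]
ft_force: [-0.1, -0.3, -1.4]
gripper_width: 0.0186
finger_force: 58.6
```

Run:
```python
from h import *
delta((.452,-.245,.26),down(-2.4));print(env.sense()['q'])
```

```text
shift [-0.0934 -0.5862 -0.0413] turn [ 7.01  8.07 80.6 ] rows>= 10.0
[-0.60107146  0.45422964 -0.26667765  2.00025494  0.43836475  0.6579867
  0.18859974]
```

Call:
{"name": "drive_tool", "arguments": {
  "rows": "-0.093 -0.586 -0.041 7 8.1 80.6 0.01;-0.093 -0.586 -0.041 7 8.1 80.6 0.01;-0.093 -0.586 -0.041 7 8.1 80.6 0.01;-0.093 -0.586 -0.041 7 8.1 80.6 0.01;-0.093 -0.586 -0.041 7 8.1 80.6 0.01;-0.093 -0.586 -0.041 7 8.1 80.6 0.01;-0.093 -0.586 -0.041 7 8.1 80.6 0.01;-0.093 -0.586 -0.041 7 8.1 80.6 0.01;-0.093 -0.586 -0.041 7 8.1 80.6 0.01;-0.093 -0.586 -0.041 7 8.1 80.6 0.01;-0.093 -0.586 -0.041 7 8.1 80.6 0.01;-0.093 -0.586 -0.041 7 8.1 80.6 0.01;-0.093 -0.586 -0.041 7 8.1 80.6 0.01;-0.093 -0.586 -0.041 7 8.1 80.6 0.01"
}}

```text
time: 17.2
tcp_pos: [0.4516, -0.2434, 0.2592]
eef_rot: [2.263, 2.174, 0.001]
ft_force: [-0.1, -0.9, -0.9]
gripper_width: 0.019
finger_force: 58.7
```

Run:
```python
from h import *
delta((.452,-.2915,.05),down(-2.4));print(env.sense()['q'])
```

```text
shift [-0.0477  0.0018  0.2092] turn [0.15 0.1  0.11] rows>= 4.0
[ 0.31226153  0.30979236  0.09224944  2.05422351 -0.03911588  0.77607782
  0.38802987]
```

Call:
{"name": "drive_tool", "arguments": {
  "rows": "-0.048 0.002 0.05 0.1 0.1 0.1 0.01;-0.048 0.002 0.1 0.1 0.1 0.1 0.01;-0.048 0.002 0.15 0.1 0.1 0.1 0.01;-0.048 0.002 0.19 0.1 0.1 0.1 0.01;-0.048 0.002 0.209 0.1 0.1 0.1 0.01;-0.048 0.002 0.215 0.1 0.1 0.1 0.01;-0.048 0.002 0.22 0.1 0.1 0.1 0.01;-0.048 0.002 0.22 0.1 0.1 0.1 0.01"
}}

```text
time: 18.2
tcp_pos: [0.4524, -0.293, 0.0398]
eef_rot: [2.268, 2.172, 0.001]
ft_force: [-0.4, -0.4, -0.1]
gripper_width: 0.019
finger_force: 58.7
```

Call:
{"name": "drive_tool", "arguments": {
  "rows": "0 0 0.0015 0 0 0 0.01;0 0 0.003 0 0 0 0.01;0 0 0.003 0 0 0 0.01"
}}

```text
time: 18.58
tcp_pos: [0.452, -0.293, 0.0364]
eef_rot: [2.268, 2.172, 0.001]
ft_force: [-0.3, -0.4, 0.4]
gripper_width: 0.0189
finger_force: 58.7
```

Call:
{"name": "drive_tool", "arguments": {
  "rows": "0 0 0.001 0 0 0 0.01;0 0 0.0015 0 0 0 0.01;0 0 0.0015 0 0 0 0.01"
}}

```text
time: 18.95
tcp_pos: [0.452, -0.2929, 0.0347]
eef_rot: [2.269, 2.172, 0.001]
ft_force: [0.1, -0.9, -1.1]
gripper_width: 0.0186
finger_force: 58.7
```

Call:
{"name": "drive_tool", "arguments": {
  "rows": "0 0 0.001 0 0 0 0.01;0 0 0.001 0 0 0 0.01"
}}

```text
time: 19.2
tcp_pos: [0.452, -0.2929, 0.0337]
eef_rot: [2.269, 2.172, 0.001]
ft_force: [0.1, 0.1, 0.2]
gripper_width: 0.0192
finger_force: 58.7
```

Call:
{"name": "drive_tool", "arguments": {
  "rows": "0 0 0.001 0 0 0 0.01;0 0 0.001 0 0 0 0.01"
}}

```text
time: 19.45
tcp_pos: [0.452, -0.2929, 0.0327]
eef_rot: [2.269, 2.172, 0.001]
ft_force: [-0.2, 0.4, -0.2]
gripper_width: 0.0185
finger_force: 58.7
```

Call:
{"name": "drive_tool", "arguments": {
  "rows": "0 0 0.001 0 0 0 0.01;0 0 0.001 0 0 0 0.01"
}}

```text
time: 19.7
tcp_pos: [0.452, -0.2929, 0.0324]
eef_rot: [2.268, 2.172, 0.001]
ft_force: [-0.9, 0.8, 8.5]
gripper_width: 0.0192
finger_force: 64.5
```

Call:
{"name": "drive_tool", "arguments": {
  "rows": "0 0 -0.0005 0 0 0 0.026;0 0 -0.0005 0 0 0 0.032;0 0 -0.0005 0 0 0 0.034;0 0 -0.01 0 0 0 0.034;0 0 -0.04 0 0 0 0.034;0 0 -0.1 0 0 0 0.034;0 0 -0.16 0 0 0 0.034;0 0 -0.22 0 0 0 0.034;0.05 0.06 -0.227 0 0 0 0.034;0.05 0.06 -0.227 0 0 0 0.034;0.05 0.06 -0.227 0 0 0 0.034"
}}

```text
time: 21.08
tcp_pos: [0.5142, -0.2445, 0.2589]
eef_rot: [2.266, 2.175, 0.001]
ft_force: [-0.4, 0.1, 0.5]
gripper_width: 0.0342
finger_force: 0.0
```

Run:
```python
from h import *
np.set_printoptions(precision=4,suppress=True)
d=snap('wrist','w8');h=cv2.cvtColor(d['frame'],cv2.COLOR_BGR2HSV)
m=(h[...,0]>95)&(h[...,0]<125)&(h[...,1]>110)
n,l,st,c=cv2.connectedComponentsWithStats(m.astype(np.uint8))
for i in range(1,n):
    if st[i,4]>100:
        p=np.argwhere(l==i)[:,::-1];P=np.array([w(d,u,v,.032)[:2] for u,v in p],np.float32);print(st[i],cv2.minAreaRect(P))
# stick widths on board rows outside tile: saturation profile
for y in (-.25,-.292,-.335):
  for x0 in (.452,.578):
    u,v=px(d,(x0,y,.052)).astype(int); r=h[v,u-22:u+23]; k=np.flatnonzero((r[:,0]<20)&(r[:,1]>140))
    if len(k): a,b=w(d,u-22+k.min(),v,.052),w(d,u-22+k.max()+1,v,.052);print(x0,y,(a+b)/2,b[0]-a[0])
for x0 in (.452,.578):
    u=int(px(d,(x0,-.27,.052))[0]);r=h[140:280,u];k=np.flatnonzero((r[:,0]<20)&(r[:,1]>145)); print(w(d,u,140+k.min(),.052),w(d,u,140+k.max()+1,.052),k.min()+140,k.max()+140)
# white tile next
delta((.58,.05,.26),down(14.7));delta((.5,0,.30),down(14.7-90+0));print(env.sense()['q'])
```

```text
[255 183  14  40 464] ((0.43019014596939087, -0.2895546555519104), (0.056369323283433914, 0.015996363013982773), 87.7383041381836)
[ 286  183   78   40 3055] ((0.5158405900001526, -0.2931251525878906), (0.05637797713279724, 0.10445601493120193), 87.62090301513672)
[381 183  12  40 371] ((0.6002194881439209, -0.2966356575489044), (0.0564107820391655, 0.012867092154920101), 87.76539611816406)
0.452 -0.25 [ 0.4571 -0.2492  0.052 ] 0.02001110209474266
0.578 -0.25 [ 0.5797 -0.2491  0.052 ] 0.01994276831280295
0.452 -0.292 [ 0.4551 -0.2919  0.052 ] 0.01946913965500957
0.578 -0.292 [ 0.5778 -0.2915  0.052 ] 0.018106060363888177
0.452 -0.335 [ 0.4532 -0.335   0.052 ] 0.018838416532668212
0.578 -0.335 [ 0.5764 -0.3342  0.052 ] 0.020108279168980836
[ 0.4551 -0.2313  0.052 ] [ 0.4434 -0.3528  0.052 ] 163 250
[ 0.5767 -0.2107  0.052 ] [ 0.5787 -0.3569  0.052 ] 142 249
shift [ 0.2982  0.0542 -0.0016] turn [ -0.02   0.01 -17.16] rows>= 5.0
shift [ 0.2448 -0.0236 -0.0416] turn [-0.    0.03 72.84] rows>= 7.0
[ 0.2716  0.381   0.1027  1.9377 -0.0514  0.8256  0.3589]
```

Run:
```python
from h import *
delta((.55,0,.26),down(104.7))
```

```text
shift [ 0.247   0.0264 -0.0016] turn [-3.0000e-02 -0.0000e+00 -1.0716e+02] rows>= 11.0
```

Call:
{"name": "drive_tool", "arguments": {
  "rows": "0.247 0.026 -0.002 0 0 -107.2 0.085;0.247 0.026 -0.002 0 0 -107.2 0.085;0.247 0.026 -0.002 0 0 -107.2 0.085;0.247 0.026 -0.002 0 0 -107.2 0.085;0.247 0.026 -0.002 0 0 -107.2 0.085;0.247 0.026 -0.002 0 0 -107.2 0.085;0.247 0.026 -0.002 0 0 -107.2 0.085;0.247 0.026 -0.002 0 0 -107.2 0.085;0.247 0.026 -0.002 0 0 -107.2 0.085;0.247 0.026 -0.002 0 0 -107.2 0.085;0.247 0.026 -0.002 0 0 -107.2 0.085;0.247 0.026 -0.002 0 0 -107.2 0.085;0.247 0.026 -0.002 0 0 -107.2 0.085"
}}

```text
time: 22.75
tcp_pos: [0.5504, -0.0003, 0.2607]
eef_rot: [-0.398, 3.116, -0.001]
ft_force: [-0.1, 0.3, 0.7]
gripper_width: 0.0849
finger_force: 0.0
```

Run:
```python
from h import *
np.set_printoptions(precision=4,suppress=True)
d=snap('wrist','w9');h=cv2.cvtColor(d['frame'],cv2.COLOR_BGR2HSV)
m=(h[...,1]<50)&(h[...,2]>140)
n,l,st,c=cv2.connectedComponentsWithStats(m.astype(np.uint8))
for i in range(1,n):
    if st[i,4]>800:
        p=np.argwhere(l==i)[:,::-1];P=np.array([w(d,u,v,.014)[:2] for u,v in p],np.float32);print(st[i],cv2.minAreaRect(P))
s=env.sense();print(s['tcp_pos'],s['q']);print(px(d,(.582,-.001,.014)))
```

```text
[ 293  118   45  130 5542] ((0.5849062204360962, -0.002854861319065094), (0.18861383199691772, 0.0602896548807621), 14.503985404968262)
[  54  248  118   63 1348] ((0.7802848815917969, -0.27016979455947876), (0.1639869511127472, 0.09608551114797592), 65.93438720703125)
[  10  262  121   98 7503] ((0.8866750001907349, -0.3578270971775055), (0.15040820837020874, 0.20150700211524963), 54.30503463745117)
[ 248  298   69   50 2293] ((0.831336498260498, -0.0012355484068393707), (0.08330082148313522, 0.10674585402011871), 0.020050065591931343)
[ 0.5505 -0.      0.2608] [ 0.2045  0.3824 -0.4166  1.951   0.2037  0.8478  1.505 ]
[317.1648 185.6811]
```

Run:
```python
from h import *
delta((.5849,-.0029,.03),down(104.5))
```

```text
shift [-0.0324 -0.0113  0.2308] turn [-0.04  0.04  0.11] rows>= 4.0
```

Call:
{"name": "drive_tool", "arguments": {
  "rows": "-0.032 -0.011 0.06 0 0 0.1 0.076;-0.032 -0.011 0.12 0 0 0.1 0.076;-0.032 -0.011 0.17 0 0 0.1 0.076;-0.032 -0.011 0.21 0 0 0.1 0.076;-0.032 -0.011 0.231 0 0 0.1 0.076;-0.032 -0.011 0.231 0 0 0.1 0.076;-0.032 -0.011 0.231 0 0 0.1 0.076"
}}

```text
time: 23.68
tcp_pos: [0.5851, -0.0023, 0.0306]
eef_rot: [-0.399, 3.114, -0.001]
ft_force: [-0.3, -0.6, 0.3]
gripper_width: 0.076
finger_force: 0.0
```

Run:
```python
from h import *
np.set_printoptions(precision=4,suppress=True)
d=snap('wrist','w10');h=cv2.cvtColor(d['frame'],cv2.COLOR_BGR2HSV)
m=(h[...,1]<50)&(h[...,2]>140)
n,l,st,c=cv2.connectedComponentsWithStats(m.astype(np.uint8))
i=l[int(px(d,(.56,-.009,.014))[1]),int(px(d,(.56,-.009,.014))[0])];print(st[i])
for x in (.51,.53,.55,.57):
    v=int(px(d,(x,-.01,.014))[1]); k=np.flatnonzero(l[v]==i)
    if len(k): a,b=w(d,k.min(),v,.014),w(d,k.max()+1,v,.014); print(v,a,b,(a+b)/2)
s=env.sense();print(s['tcp_pos']);delta((.5849,-.0029,.003),down(104.5))
```

```text
[  267    76   114   275 26820]
114 [ 0.52   -0.0494  0.014 ] [0.5053 0.0072 0.014 ] [ 0.5126 -0.0211  0.014 ]
150 [ 0.5385 -0.0446  0.014 ] [0.5237 0.0121 0.014 ] [ 0.5311 -0.0163  0.014 ]
184 [ 0.5573 -0.0397  0.014 ] [0.5426 0.017  0.014 ] [ 0.5499 -0.0113  0.014 ]
215 [ 0.576  -0.0353  0.014 ] [0.5611 0.0218 0.014 ] [ 0.5685 -0.0068  0.014 ]
[ 0.5853 -0.0024  0.031 ]
shift [ 0.0006 -0.0004  0.028 ] turn [-0.05  0.15  0.09] rows>= 1.0
```

Call:
{"name": "drive_tool", "arguments": {
  "rows": "0 0 0.01 0 0 0 0.076;0 0 0.018 0 0 0 0.076;0 0 0.024 0 0 0 0.076;0 0 0.027 0 0 0 0.076;0 0 0.027 0 0 0 0.076"
}}

```text
time: 24.35
tcp_pos: [0.5844, -0.0024, 0.0025]
eef_rot: [-0.4, 3.116, -0.001]
ft_force: [0.0, 0.7, -0.3]
gripper_width: 0.0759
finger_force: 0.0
```

Call:
{"name": "drive_tool", "arguments": {
  "rows": "0 0 0.002 0 0 0 0.076;0 0 0.003 0 0 0 0.076;0 0 0.003 0 0 0 0.076"
}}

```text
time: 24.72
tcp_pos: [0.5846, -0.0025, -0.0002]
eef_rot: [-0.399, 3.115, -0.001]
ft_force: [0.8, 0.6, -0.3]
gripper_width: 0.0763
finger_force: 0.0
```

Call:
{"name": "drive_tool", "arguments": {
  "rows": "0 0 0.002 0 0 0 0.076;0 0 0.0035 0 0 0 0.076;0 0 0.0035 0 0 0 0.07;0 0 0.0035 0 0 0 0.065;0 0 0.0035 0 0 0 0.064"
}}

```text
time: 25.35
tcp_pos: [0.5846, -0.0025, -0.0036]
eef_rot: [-0.399, 3.115, -0.001]
ft_force: [-0.3, 1.0, -0.4]
gripper_width: 0.0641
finger_force: 0.0
```

Call:
{"name": "drive_tool", "arguments": {
  "rows": "0 0 0 0 0 0 0.045;0 0 0 0 0 0 0.045;0 0 0 0 0 0 0.045;0 0 0 0 0 0 0.045"
}}

```text
time: 25.85
tcp_pos: [0.5846, -0.0024, -0.0032]
eef_rot: [-0.399, 3.115, -0.001]
ft_force: [-1.9, 0.4, 4.1]
gripper_width: 0.0586
finger_force: 64.5
```

Call:
{"name": "drive_tool", "arguments": {
  "rows": "0 0 -0.01 0 0 0 0.045;0 0 -0.03 0 0 0 0.045;0 0 -0.07 0 0 0 0.045;0 0 -0.13 0 0 0 0.045;0 0 -0.19 0 0 0 0.045;0 0 -0.19 0 0 0 0.045;0 0 -0.19 0 0 0 0.045"
}}

```text
time: 26.72
tcp_pos: [0.5836, -0.0029, 0.186]
eef_rot: [-0.399, 3.116, -0.001]
ft_force: [0.5, -0.5, -3.9]
gripper_width: 0.0583
finger_force: 66.0
```

Run:
```python
from h import *
np.set_printoptions(precision=4,suppress=True)
d=snap('wrist','w11');h=cv2.cvtColor(d['frame'],cv2.COLOR_BGR2HSV)
s=env.sense();z=s['tcp_pos'][2]+.017
m=(h[...,1]<50)&(h[...,2]>140);n,l,st,c=cv2.connectedComponentsWithStats(m.astype(np.uint8))
i=l[120,320];p=np.argwhere(l==i)[:,::-1];print(st[i])
R=Ro.from_rotvec(s['eef_rot']).as_matrix()
L=np.array([(R.T@(w(d,u,v,z)-s['tcp_pos'])) for u,v in p]);print('tool frame x range',L[:,0].min(),L[:,0].max(),'y',L[:,1].min(),L[:,1].max())
for x in (.03,.05,.07,.085):
    k=L[abs(L[:,0]-x)<.002]; print(x,(k[:,1].min()+k[:,1].max())/2)
delta((.5158,-.2931,.185),down(87.7));print(s['q'])
```

```text
[  250    70   145   285 34209]
tool frame x range -0.054780273262456554 0.09278306798507285 y -0.03663181926579731 0.02844454253176663
0.03 -0.0010724926045515663
0.05 -0.0010552022527406148
0.07 -0.0009652730454248713
0.085 -0.0010250412075768125
shift [ 0.1385 -0.2639  0.0005] turn [-0.03 -0.08 16.9 ] rows>= 5.0
[ 0.1798  0.5124 -0.3916  1.9563  0.2859  0.7277  1.4436]
```

Call:
{"name": "drive_tool", "arguments": {
  "rows": "0.138 -0.264 0 0 0 16.9 0.045;0.138 -0.264 0 0 0 16.9 0.045;0.138 -0.264 0 0 0 16.9 0.045;0.138 -0.264 0 0 0 16.9 0.045;0.138 -0.264 0 0 0 16.9 0.045;0.138 -0.264 0 0 0 16.9 0.045;0.138 -0.264 0 0 0 16.9 0.045;0.138 -0.264 0 0 0 16.9 0.045"
}}

```text
time: 27.78
tcp_pos: [0.5177, -0.2909, 0.1856]
eef_rot: [-0.059, -3.141, -0.002]
ft_force: [-0.4, 0.4, -4.3]
gripper_width: 0.0583
finger_force: 66.1
```

Run:
```python
from h import *
delta((.5152,-.2931,.07),down(87.7));print(env.sense()['q'])
d=snap('top','top1');d2=snap('side','side1')
```

```text
shift [ 0.0024 -0.0024  0.1156] turn [ 0.06 -0.    0.15] rows>= 2.0
[ 0.63534364  0.51387754 -0.31555683  1.93637674  0.23033632  0.72635929
  1.71804965]
```

Call:
{"name": "drive_tool", "arguments": {
  "rows": "0.002 -0.002 0.03 0 0 0.2 0.045;0.002 -0.002 0.06 0 0 0.2 0.045;0.002 -0.002 0.09 0 0 0.2 0.045;0.002 -0.002 0.11 0 0 0.2 0.045;0.002 -0.002 0.116 0 0 0.2 0.045;0.002 -0.002 0.124 0 0 0.2 0.045;0.002 -0.002 0.13 0 0 0.2 0.045;0.002 -0.002 0.13 0 0 0.2 0.045;0.002 -0.002 0.13 0 0 0.2 0.045"
}}

```text
time: 29.0
tcp_pos: [0.5157, -0.2948, 0.0567]
eef_rot: [0.068, 3.139, -0.001]
ft_force: [0.1, 0.0, -2.5]
gripper_width: 0.0583
finger_force: 66.0
```

Call:
{"name": "drive_tool", "arguments": {
  "rows": "0 0 0.001 0 0 0 0.045;0 0 0.002 0 0 0 0.045;0 0 0.003 0 0 0 0.045;0 0 0.003 0 0 0 0.045"
}}

```text
time: 29.5
tcp_pos: [0.5155, -0.2946, 0.0533]
eef_rot: [0.068, 3.14, -0.0]
ft_force: [0.6, 0.1, -3.4]
gripper_width: 0.0582
finger_force: 66.0
```

Call:
{"name": "drive_tool", "arguments": {
  "rows": "0 0.001 0.001 0 0 0 0.045;0 0.001 0.002 0 0 0 0.045;0 0.001 0.0025 0 0 0 0.045;0 0.001 0.0025 0 0 0 0.045"
}}

```text
time: 30.0
tcp_pos: [0.5156, -0.2937, 0.0508]
eef_rot: [0.068, 3.14, -0.0]
ft_force: [0.1, 0.4, -3.0]
gripper_width: 0.0585
finger_force: 66.0
```

Call:
{"name": "drive_tool", "arguments": {
  "rows": "0 0 0.0005 0 0 0 0.045;0 0 0.001 0 0 0 0.045;0 0 0.001 0 0 0 0.045"
}}

```text
time: 30.38
tcp_pos: [0.5155, -0.2937, 0.0498]
eef_rot: [0.068, 3.14, -0.0]
ft_force: [-0.2, 0.2, -3.8]
gripper_width: 0.0585
finger_force: 66.0
```

Call:
{"name": "drive_tool", "arguments": {
  "rows": "0 0 0.0005 0 0 0 0.045;0 0 0.001 0 0 0 0.045;0 0 0.001 0 0 0 0.045"
}}

```text
time: 30.75
tcp_pos: [0.5156, -0.2937, 0.0489]
eef_rot: [0.068, 3.14, -0.001]
ft_force: [0.3, 0.4, -1.6]
gripper_width: 0.0582
finger_force: 66.2
```

Call:
{"name": "drive_tool", "arguments": {
  "rows": "0 0 0.0005 0 0 0 0.045;0 0 0.0007 0 0 0 0.045;0 0 0.0007 0 0 0 0.045"
}}

```text
time: 31.12
tcp_pos: [0.5155, -0.2937, 0.0488]
eef_rot: [0.068, 3.14, -0.001]
ft_force: [-1.6, 1.7, 6.5]
gripper_width: 0.0583
finger_force: 67.2
```

Both sticks now bear the tile, at about 10 N. Opening slowly and retreating.

Call:
{"name": "drive_tool", "arguments": {
  "rows": "0 0 -0.0003 0 0 0 0.062;0 0 -0.0003 0 0 0 0.07;0 0 -0.0003 0 0 0 0.078;0 0 -0.0003 0 0 0 0.08;0 0 -0.0003 0 0 0 0.08;0 0 -0.01 0 0 0 0.08;0 0 -0.03 0 0 0 0.08;0 0 -0.08 0 0 0 0.08;0 0 -0.14 0 0 0 0.08;0 0 -0.2 0 0 0 0.08;0 0 -0.2 0 0 0 0.08;0 0 -0.2 0 0 0 0.08"
}}

```text
time: 32.62
tcp_pos: [0.5149, -0.2936, 0.2485]
eef_rot: [0.069, 3.14, -0.001]
ft_force: [0.2, 0.1, -0.6]
gripper_width: 0.08
finger_force: 0.0
```

Run:
```python
from h import *
d=snap('wrist','w12');h=cv2.cvtColor(d['frame'],cv2.COLOR_BGR2HSV)
m=(h[...,1]<50)&(h[...,2]>140);n,l,st,c=cv2.connectedComponentsWithStats(m.astype(np.uint8))
for i in range(1,n):
    if st[i,4]>3000:
        p=np.argwhere(l==i)[:,::-1];P=np.array([w(d,u,v,.066)[:2] for u,v in p],np.float32);print(st[i],cv2.minAreaRect(P))
f=d['frame'];s=load('side1') ; e=viewer.capture('side')['frame']
a=cv2.resize(f[60:360,180:460],(400,428));b=cv2.resize(e[240:320,290:410],(400,267));b=cv2.copyMakeBorder(b,0,161,0,0,cv2.BORDER_CONSTANT)
cv2.imwrite('pics/fin.png',np.hstack([a,b]))
```

```text
[ 295   89   56  161 8168] ((0.5159101486206055, -0.2941820025444031), (0.05952192842960358, 0.1900019347667694), 87.3844985961914)
[ 106  177   87   79 3236] ((0.5588831901550293, -0.5088387727737427), (0.10388239473104477, 0.10274849832057953), 87.51065826416016)
```

View pics/fin.png

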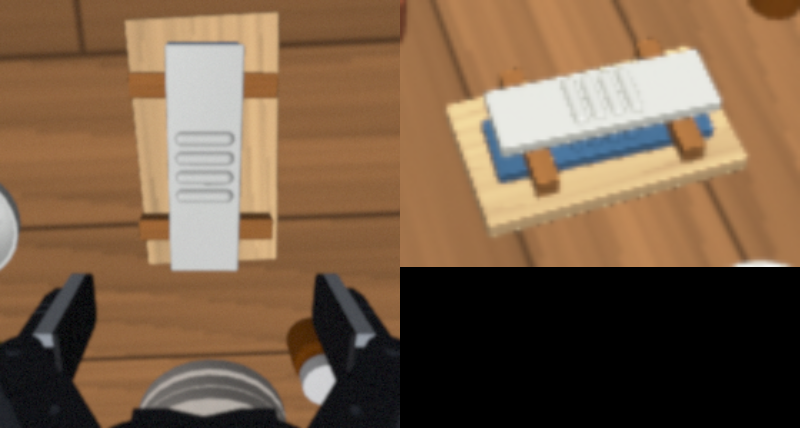

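The white tile (left panel, centre about (205,157)) lies level on both sticks, ridges up. Its measured centre is (0.516, -0.294), against (0.516, -0.293) for the blue tile, and the yaws agree within about 0.3°.

```bash
python3 -c "
from rig import env
print(env.finish_job())"
```

```text
the job is handed in; nothing more can be done
None
```

The job is handed in, though no verdict came back: both sticks lie across the blue tile's margins, and the white tile rests on them ridges up and released, within about 1 mm of the blue tile's centre by the last wrist-camera measurement.

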